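Key and fit the tube rotor on the mixer spindle

ROBOT

A 7-joint arm with a two-finger parallel gripper is mounted at the origin on the work surface. World frame = base frame: x ahead of the robot, y to its left, z up, the work surface at z = 0. Lengths are in mm, angles in rad, forces in N, time in s.
With the tool pointing down it reaches from about 425 to 875 mm from the base axis. Payload 8.4 kg.
Tool frame: the origin (TCP) lies at the very end of the fingers, on their centre line; the grasp point (between the pads) lies 19 mm behind it (arm.grip_depth is the distance from the TCP to the grasp point, in mm); z points along the fingers, y is the line along which they close (so a half turn about z gives the same grasp; the last joint's range is limited). The gripper opens to 85 mm and grips with 20 to 120 N. Pads are 22 mm wide; open, the fingers measure 114 mm over their backs; the gripper's body (76 mm by 85 mm) begins 54 mm behind the grasp point. The pads swing forward as they close: fully open they stand 13 mm farther back than shut.
Start: joints at [-1.286, 0.333, 0.04, 1.465, -0.013, 1.343, -0.059], TCP at [243.389, 602.682, 231.308] pointing down, gripper open.
Joint ranges: [-2.58, 2.58], [-0.38, 2.09], [-1.3, 1.39], [0.25, 2.4], [-1.5, 4.64], [0.08, 2.09], [-2.65, 2.65]. Speed limits (rad/s): [2.22, 2.22, 2.79, 2.79, 3.14, 3.14, 3.14].

INTERFACE

Orientations are given as a unit quaternion [x, y, z, w].
In Python, from plant import readout, optics, finish_job, arm gives the robot as it stands. The module is installed in compiled form; this text tells all that it offers.
- The arm moves only by the tool servo_tool, never from a script. Its argument "plan" is a list that holds one entry, the list of rows, each a list of 6 numbers: the shift along the tool's x, y, z in mm, then the turn, a rotation vector about the tool's x, y, z in rad. In form: [[[dx, dy, dz, rx, ry, rz], ...]]. A call has exactly 5 rows; each row is the pose to reach, as a shift and turn from the pose commanded when the call began, along the tool's axes at that moment; what a row does not reach only later rows make up. A row lasts 1/8 s, in which the tool goes at most 62.5 mm and 10.7 degrees, less where a joint would pass 70% of its speed; a pose out of reach is approached as far as the arm can. A call with a gripper value outside its range is refused whole. "gripper" is the opening, from 0 (shut) to 1 (fully open), set as the call begins (left out, the last holds). The fingers move at their own pace and stop on an object; "squeeze" is the grip in N (left out, the last holds). Time passes only in rows, so rows that repeat a pose let the fingers close, or fill a call up. It gives the time, the measured TCP pose, the force, the opening and the grip force at its end, in the units of the state.
- readout.get_state(): the state, without advancing time (a new reading comes with each control period).
- optics.read_camera(name): name is "side" or "top" or "wrist"; returns the picture (400x640x3 uint8, red, green, blue); there is no depth.
- optics.get_calibration(name): a dict with "fx", "fy", "cx", "cy" (pixels), "origin" and "rotation" of the camera in the world. Camera axes: x right, y up, looking along -z (the intrinsics and any distortion apply to the point x, -y, -z); pixel columns grow to the right and rows downward; lengths in mm; the calibration is good to about 2 mm. The wrist camera is an equidistant fisheye: a pixel r from the principal point sees the ray r / f radians off the axis. A picture is of the moment at which its call begins: read the wrist's pose just before it. get_calibration takes no time and is no camera call; for the wrist camera it gives the pose at the moment of the call.
- finish_job(): hands the job in; it is judged then, once.
The state is a dict: "time_s": time; "q": joint angles; "joint_velocities": joint speeds; "joint_torque": joint torques, N m; "eef_pos": TCP position; "eef_rot": TCP orientation; "wrist_force": force on the tool from outside, world axes, zero at the start; "torque": the same for the moment, N m; "width": opening from 0.0 (shut) to 1.0 (fully open); "finger_force": force on a finger pad.
Only numpy, scipy, OpenCV 4.12 (cv2) and the standard library are available. Lean on these libraries where they do the work, as an engineer would, in place of code of your own. Each camera call takes 0.05 s, during which the arm holds its last target. There are 200 camera calls.

TASK

Mount the teal tube rotor on the tube mixer: drop the brass key upright into the slot of the steel spindle so that it stands on the shoulder, then slide the rotor over the spindle with its keyway on the key until it sits fully home on the shoulder, and push the rotor straight down until the sprung spindle gives about 4 mm (roughly 11 N). Let go and leave it fitted; never push so hard that the spring goes near its end stop at 9 mm, and do not disturb the tube rack, tip box or bottle.

Things in the scene. Friction and masses are not known exactly. Their poses are not given: they have to be found in the camera images.
- mixer: Fixed white mixer housing, 130 x 130 x 50 mm high, origin at its underside's centre, z up. Its upright steel spindle (shoulder and slotted shaft) stands in the middle of the top on a spring mount.
- spindle_seat (a point): On the spindle's axis at its shoulder, the seat (48 mm disc) for key and rotor; 66 mm over the table at rest, sinks with the spring. x: NOMINAL direction of the shaft's slot, z up. The spindle turns on the spot, friction 0.12 N m, within a play of 0.6 rad either way of it, and starts anywhere in that play; this frame does not turn with it: the slot's true direction must be seen or felt.
- shaft_top (a point): Centre of the shaft's top, 40 mm above the shoulder, axes as spindle_seat. The shaft is 32 mm in diameter, its top 3 mm chamfered by 2.5 mm. One vertical slot runs its full height, open at the top and outwards: 8.8 mm wide, its inner wall 5 mm from the axis (3 mm at the very top, sloping).
- spring_mount (a joint): How far the spindle is pushed down against its spring, m: 0 at rest (preloaded, it carries key and rotor without sinking), end stop at 0.009. 2 N per mm: with the rotor on, a push of about 9 N sinks it 3 mm, 17 N sinks it 7 mm.
- key_center (a point): Centre of the loose brass key, a bar 15.5 (x) x 8 (y) x 34 mm tall (z), ends chamfered 0.8 mm, alike either way round or up, about 35 g. It stands in its holder, 22 mm projecting. Seated in the slot on the shoulder: long side radial, centre 17 mm above the shoulder and 13 mm from the axis, top 6 mm below the shaft's top; let go partly inserted, it falls the rest of the way down the slot.
- key_holder: Fixed blue block 56 (x) x 46 (y) x 20 mm high on the table, origin at its underside's centre; the key stands in a pocket 12 mm deep in its middle, key x along block x.
- rotor_center (a point): Centre (on the axis, 24 mm over the underside) of the teal rotor, 0.25 to 0.5 kg: disc 150 mm across, 12 thick; boss 56 mm across up to 48 mm, to grip; 8 tubes up to 32 mm at 63 mm radius. Bore 33.6 mm right through, 1.7 mm lead-in below, with a keyway 9 wide reaching 23.7 mm from the axis along its x (red marks). Lies underside down; z up. When home: 24 mm above the shoulder.
- tube_rack: Loose black rack of tubes, 100 x 85 x 66 mm high, bystander; origin under its centre. It and the rotor may swap sides.
- tip_box: Loose blue box of pipette tips with a clear lid, 82 x 120 x 58 mm high, bystander; origin under its centre.
- reagent: Loose amber reagent bottle, 60 mm in diameter, 120 mm high, bystander; origin under its centre.
Not all that is in view belongs to the job. Of the things that look like the part that bears rotor_center, the middle-sized one is meant.

How it is judged:
By the outcome, as a careful person would: the job done as asked, in the order asked, and still so for the second after the job is handed in, with the robot touching nothing.
It also fails if it takes over 72 s, if anything falls off the work surface, if the arm or the gripper's body presses on something with over 40 N, if the wrist force passes 120 N, or if a joint passes its speed limit or range.

## Working session

There is one attempt and no reset: what is moved stays moved. The work goes in short steps, Python scripts to look and compute and a tool call to move; the robot and the scene stay as the last step left them, time stands still between calls to the robot, and variables do not carry over. Pictures are saved under pics/ and viewed, at most 10 in all, crops included, and the job is handed in when it is done.

Besides the shell and the picture viewer there is one more tool, called after ">>>" as name(argument=value, ...) on one line, values as JSON. servo_tool: Moves the arm, as the interface text tells. Its arguments: {"type":"object","properties":{"plan":{"type":"array","items":{"type":"array","items":{"type":"array","items":{"type":"number"}}}},"gripper":{"type":"number"},"squeeze":{"type":"number"}},"required":["plan"]}

```bash
mkdir -p pics; cat > h.py <<'E'
import numpy as np, cv2
from plant import readout, optics, arm
from scipy.spatial.transform import Rotation as R
def ray(c,u,v,fish=False):
    x=(u-c['cx'])/c['fx']; y=(v-c['cy'])/c['fy']
    if fish:
        r=np.hypot(x,y); d=np.array([np.sin(r)*x/max(r,1e-9),np.sin(r)*y/max(r,1e-9),np.cos(r)])
    else: d=np.array([x,y,1.])
    d=np.array([d[0],-d[1],-d[2]]); d=np.array(c['rotation']).reshape(3,3)@d
    return np.array(c['origin']),d/np.linalg.norm(d)
def plane(c,u,v,z,fish=False):
    o,d=ray(c,u,v,fish); return o+d*(z-o[2])/d[2]
def cross(r1,r2):
    (o1,d1),(o2,d2)=r1,r2
    s=np.linalg.lstsq(np.c_[d1,-d2],o2-o1,rcond=None)[0]
    a,b=o1+d1*s[0],o2+d2*s[1]; return (a+b)/2,np.linalg.norm(a-b)
def proj(c,p,fish=False):
    q=np.array(c['rotation']).reshape(3,3).T@(np.array(p)-c['origin']); x,y,z=q[0],-q[1],-q[2]
    if fish:
        r=np.hypot(x,y); t=np.arctan2(r,z); return c['cx']+c['fx']*t*x/r, c['cy']+c['fy']*t*y/r
    return c['cx']+c['fx']*x/z, c['cy']+c['fy']*y/z
E
python3 - <<'E'
from h import *
import pickle
D={}
for n in ('top','side','wrist'):
    c=optics.get_calibration(n); im=optics.read_camera(n); D[n]=(c,im); cv2.imwrite(f'pics/{n}0.png',im[...,::-1]); print(n,c)
pickle.dump(D,open('d0.pkl','wb'))
s=readout.get_state();print(s)
E
```

```text
top {'fx': 466.64174550646794, 'fy': 466.64174550646794, 'cx': 317.873431710842, 'cy': 197.58047934781592, 'origin': array([ 331.15543826,   77.65000802, 1340.032494  ]), 'rotation': array([-0.05633289,  0.06504428,  0.70564431, -0.70332208])}
side {'fx': 384.80744032684265, 'fy': 384.80744032684265, 'cx': 323.5452456934498, 'cy': 201.96385795653117, 'origin': array([ 229.69483993, -397.56123786,  739.44696008]), 'rotation': array([ 0.31632346, -0.10408938, -0.27327252,  0.90245609])}
wrist {'fx': 309.70691628693146, 'fy': 309.70691628693146, 'cx': 319.89246974814324, 'cy': 201.29607260312065, 'origin': array([169.12317693, 632.4320505 , 373.70239343]), 'rotation': array([-0.12973927, -0.08720251,  0.55213217,  0.81897101])}
{'time_s': 0.15, 'q': array([-1.28620505,  0.33376421,  0.03988479,  1.46609884, -0.01341934,
        1.34326704, -0.05850288]), 'joint_velocities': array([ 0.00110482, -0.00432635,  0.00035055, -0.00307075,  0.00226107,
       -0.00131779, -0.00044265]), 'joint_torque': array([ 3.74481606e-03, -6.59042859e+01,  1.36815000e+00, -4.05863786e+01,
        1.71152421e-02,  9.86809318e-03, -7.25994283e-06]), 'eef_pos': array([243.27041675, 602.37196707, 230.60060071]), 'eef_rot': array([ 1.90736045e-01,  9.81641155e-01, -6.29614488e-04, -8.77074562e-05]), 'wrist_force': array([-0.56954422, -0.67978578,  1.39650564]), 'torque': array([-0.00697949,  0.03678065,  0.0314273 ]), 'finger_force': 0.0, 'width': 0.999729083823745}
```

View pics/top0.png

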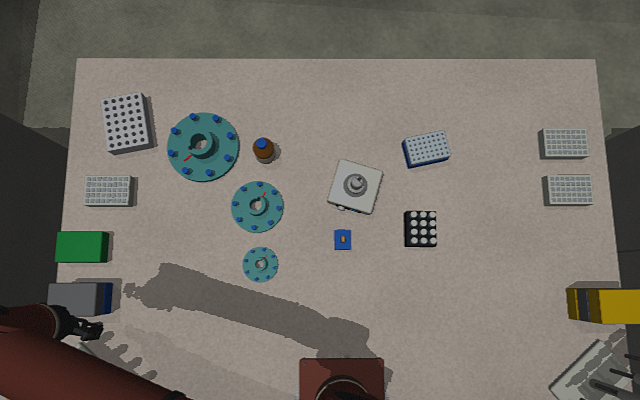

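View pics/side0.png

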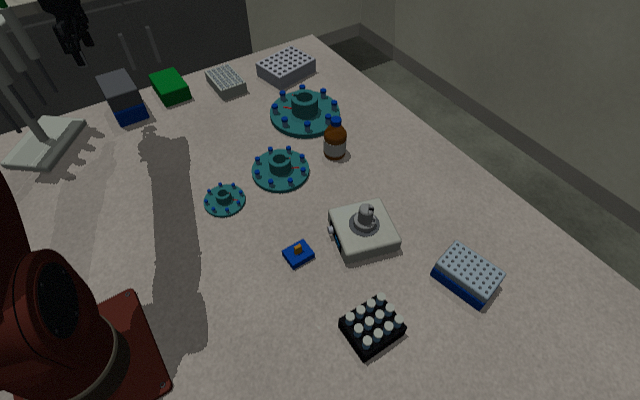

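The top view shows the mid rotor at about (258,206), with its red mark to the upper right. The mixer spindle is at (355,184), the key and holder at (343,239), the rack at (421,229), the tip box at (427,149) and the bottle at (263,150). The side view agrees, with the mid rotor at (281,168), the shaft at (366,214) and the key at (298,248).

```bash
sed -i "s/np.array(c\['rotation'\]).reshape(3,3)/R.from_quat(c['rotation']).as_matrix()/" h.py
python3 - <<'E'
from h import *
import pickle
D=pickle.load(open('d0.pkl','rb'))
ct,it=D['top'];cs,is_=D['side']
def blobs(im,lo,hi,amin):
    h=cv2.cvtColor(im,cv2.COLOR_RGB2HSV); m=cv2.inRange(h,lo,hi)
    n,l,s,c=cv2.connectedComponentsWithStats(m); return [(s[i],c[i]) for i in range(1,n) if s[i,4]>amin]
for n,im in(('top',it),('side',is_)):
    for nm,lo,hi,a in (('teal',(80,80,40),(95,255,255),150),('brass',(10,120,80),(28,255,255),4),('blue',(108,150,60),(125,255,255),80),('red',(0,150,90),(5,255,255),3)):
        for s,c in blobs(im,lo,hi,a):
            if 200<c[0]<450 and 100<c[1]<300: print(n,nm,s,c.round(1))
for nm,a,b in (('shaft',(356,183),(366,208)),('key',(343,238.5),(298,245)),('rotor boss',(258,205.5),(281,158))):
    print(nm,*cross(ray(ct,*a),ray(cs,*b)))
print('mixer',[plane(ct,u,v,50)[:2].round(0) for u,v in((341,159),(383,167),(371,214),(328,206))])
print('tool R',R.from_quat(readout.get_state()['eef_rot']).as_matrix().round(3))
E
```

```text
top teal [ 167  113   72   69 3231] [202.9 146.8]
top teal [ 231  181   52   52 1741] [256.8 206.9]
top teal [243 247  35  35 813] [259.9 264.4]
top brass [253 141  12  16  81] [257.9 150.4]
top brass [341 236   4   6  21] [342.4 238.6]
top blue [335 230  16  20 281] [342.3 239.7]
top red [262 192   4   5   7] [263.6 193.7]
side teal [ 270   89   70   46 1550] [303.  113.1]
side teal [ 252  149   57   42 1354] [279.5 170.3]
side teal [204 184  41  33 765] [223.7 200.4]
side brass [294 244   7   6  22] [297.2 246.3]
side blue [282 239  32  27 348] [297.5 252.7]
side red [284 107   7   2   7] [287.  107.3]
side red [295 167   4   1   4] [296.5 167. ]
shaft [586.10401011 -41.83795931 107.70194049] 3.0294863953363707
key [440.03855808  -7.88495872  47.46229021] 0.4548038467364617
rotor boss [533.1029944  226.84761216  59.84177924] 3.489638063982411
mixer [array([666.,  -5.]), array([ 643., -124.]), array([508., -87.]), array([531.,  33.])]
tool R [[-0.927  0.374 -0.   ]
 [ 0.374  0.927 -0.001]
 [-0.    -0.001 -1.   ]]
```

View pics/wrist0.png

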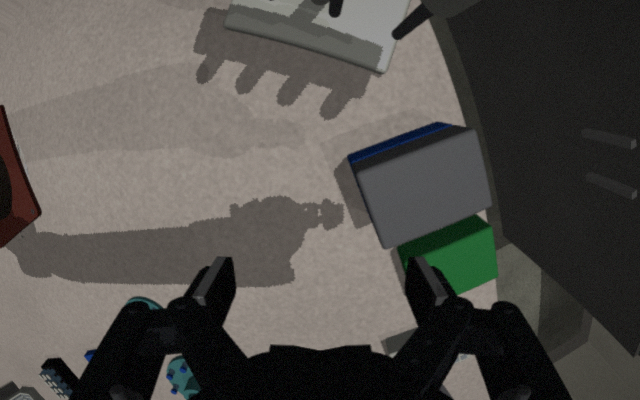

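The wrist view shows the table, the grey and green boxes, and the gripper fingers at the bottom. The parts are out of view, so next I'll work out the camera tilt and the move to a viewing pose.

```bash
cat >> h.py <<'E'
def rows(p,yaw,n=None):
    """shift/turn in the present tool frame for a target pointing down with tool x at yaw"""
    s=readout.get_state(); A=R.from_quat(s['eef_rot'])
    x=np.array([np.cos(yaw),np.sin(yaw),0]); T=R.from_matrix(np.c_[x,np.cross([0,0,-1],x),[0,0,-1]])
    print('shift',A.inv().apply(np.array(p)-s['eef_pos']).round(2),'rot',(A.inv()*T).as_rotvec().round(4),'t',s['time_s'])
E
python3 - <<'E'
from h import *
c=optics.get_calibration('wrist'); s=readout.get_state()
A=R.from_quat(s['eef_rot']);C=R.from_quat(c['rotation'])
print('off',A.inv().apply(c['origin']-s['eef_pos']),(A.inv()*C).as_matrix().round(3))
rows((500,60,300),np.pi)
E
```

```text
off [ 7.99992395e+01 -4.35595966e-02 -1.43226070e+02] [[-0.001  0.951  0.309]
 [ 1.     0.001 -0.001]
 [-0.001  0.309 -0.951]]
shift [-441.16 -406.86  -68.85] rot [-1.300e-03 -2.000e-04 -3.838e-01] t 0.15
```

>>> servo_tool(plan=[[[-48,-39,-14,0,0,0],[-96,-78,-28,0,0,0],[-143,-118,-42,0,0,0],[-191,-157,-56,0,0,0],[-239,-196,-69,0,0,0]]])

```text
time_s: 0.78
eef_pos: [390.3, 333.1, 299.9]
eef_rot: [0.191, 0.982, 0.0, -0.0]
wrist_force: [0.3, 0.1, 0.5]
width: 1.005
finger_force: 0.0
```

>>> servo_tool(plan=[[[-48,-39,0,0,0,-0.08],[-96,-78,0,0,0,-0.16],[-143,-118,0,0,0,-0.24],[-191,-157,0,0,0,-0.32],[-239,-196,0,0,0,-0.384]]])

```text
time_s: 1.4
eef_pos: [538.3, 62.0, 299.5]
eef_rot: [-0.001, 1.0, 0.0, 0.0]
wrist_force: [0.7, 1.3, -0.4]
width: 1.002
finger_force: 0.0
```

```bash
python3 - <<'E'
from h import *
rows((540,60,300),np.pi)
E
```

```text
shift [-1.66 -1.99 -0.46] rot [0.0004 0.0003 0.0029] t 1.4
```

```bash
cat >> h.py <<'E'
import pickle
def snap(tag):
    s=readout.get_state(); c=optics.get_calibration('wrist'); im=optics.read_camera('wrist')
    pickle.dump((c,im,s),open(tag+'.pkl','wb')); cv2.imwrite(f'pics/{tag}.png',im[...,::-1]); return c,im,s
E
python3 -c "
from h import *
snap('w1')"
```

```text
(no output)
```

View pics/w1.png

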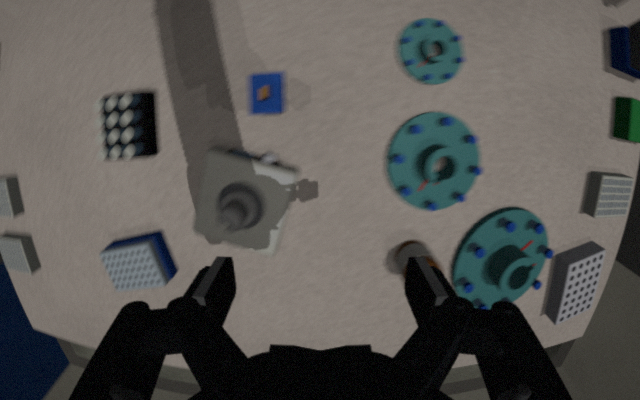

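The wrist view shows the key at about (264,92), the mixer shaft at (235,208), the mid rotor bore at (440,163) with its red mark at (422,185), and the arm's shadow on the mixer. Next I'll go closer to the key for an accurate fix.

```bash
python3 - <<'E'
from h import *
c,im,s=pickle.load(open('w1.pkl','rb')); ct,it,=pickle.load(open('d0.pkl','rb'))['top']
h=cv2.cvtColor(im,cv2.COLOR_RGB2HSV)
def blob(lo,hi,box,amin=5):
    m=cv2.inRange(h,lo,hi); x0,y0,x1,y1=box; k=np.zeros_like(m);k[y0:y1,x0:x1]=m[y0:y1,x0:x1]
    p=cv2.findNonZero(k); return p.reshape(-1,2).mean(0),len(p),cv2.minAreaRect(p)
for nm,lo,hi,b in(('brass',(8,90,60),(28,255,255),(245,70,290,115)),('blue',(108,120,50),(125,255,255),(240,65,295,120)),('teal',(80,80,40),(98,255,255),(385,105,485,212)),('red',(0,100,80),(8,255,255),(410,170,435,195))):
    a=blob(lo,hi,b); print(nm,a[0],a[1],a[2]); 
    if nm=='brass':k=a[0]
    if nm=='blue': print([plane(c,*q,20,True).round(0)[:2] for q in cv2.boxPoints(a[2])])
print(cross(ray(c,*k,True),ray(ct,342.4,238.6)),plane(c,*k,40,True))
print('shaft',cross(ray(c,233,197,True),ray(ct,356,183)),'boss',cross(ray(c,438,163,True),ray(ct,258,205.5)))
E
```

```text
brass [264.02222222  92.6       ] 45 ((264.0, 92.5), (9.0, 4.0), 90.0)
blue [267.11292074  93.39087948] 921 ((266.5, 93.0), (38.0, 29.0), 90.0)
[array([415., -29.]), array([417.,  10.]), array([469.,  10.]), array([468., -30.])]
teal [432.79914925 159.77399667] 5407 ((433.0, 160.5), (95.0, 88.0), 90.0)
red [424.5 182.5] 2 ((424.5, 182.5), (1.4142135381698608, 0.0), 135.0)
(array([441.38843856,  -7.72208972,  43.36417164]), np.float64(3.1305241078338377)) [442.29476014  -9.50098411  40.        ]
shaft (array([587.00263505, -50.19280541,  55.6104627 ]), np.float64(18.59058695804938)) boss (array([535.81115432, 231.11828686,  28.60249357]), np.float64(1.033811542948299))
```

>>> servo_tool(plan=[[[24,-18,45,0,0,0],[48,-36,90,0,0,0],[72,-53,140,0,0,0],[96,-71,200,0,0,0],[96,-71,200,0,0,0]]])

```text
time_s: 2.08
eef_pos: [437.5, -8.5, 96.1]
eef_rot: [0.001, 1.0, -0.001, -0.004]
wrist_force: [0.1, 0.7, 0.2]
width: 1.0
finger_force: 0.0
```

```bash
python3 - <<'E'
from h import *
c,im,s=snap('w2'); print(s['eef_pos'])
h=cv2.cvtColor(im,cv2.COLOR_RGB2HSV)
for lo,hi in(((8,90,60),(28,255,255)),((108,120,50),(125,255,255))):
    m=cv2.inRange(h,lo,hi); n,l,st,ce=cv2.connectedComponentsWithStats(m)
    for i in range(1,n):
        if st[i,4]>60: print(st[i],ce[i],cv2.minAreaRect(cv2.findNonZero((l==i).astype(np.uint8))))
cv2.imwrite('pics/w2c.png',cv2.resize(im[100:300,220:420,::-1],(600,600),interpolation=cv2.INTER_CUBIC))
E
```

```text
[437.4800004   -8.50258021  96.11634754]
[317 215  12  22 241] [322.92946058 225.48962656] ((322.5, 225.5), (21.0, 11.0), 90.0)
[ 291  177   63   73 3756] [322.47257721 211.54073482] ((322.8985290527344, 213.25315856933594), (70.7154769897461, 62.25086212158203), 88.21009063720703)
[571 243   9  11  73] [575.09589041 247.87671233] ((575.2500610351562, 247.75), (7.071067810058594, 10.60660171508789), 45.0)
[535 258  11  13  87] [540.14942529 264.10344828] ((540.0000610351562, 264.0000305175781), (8.485280990600586, 11.31370735168457), 45.0)
[155 384  14  16  74] [160.64864865 392.13513514] ((160.88002014160156, 392.34002685546875), (19.200000762939453, 4.200000286102295), 53.13010025024414)
```

View pics/w2c.png

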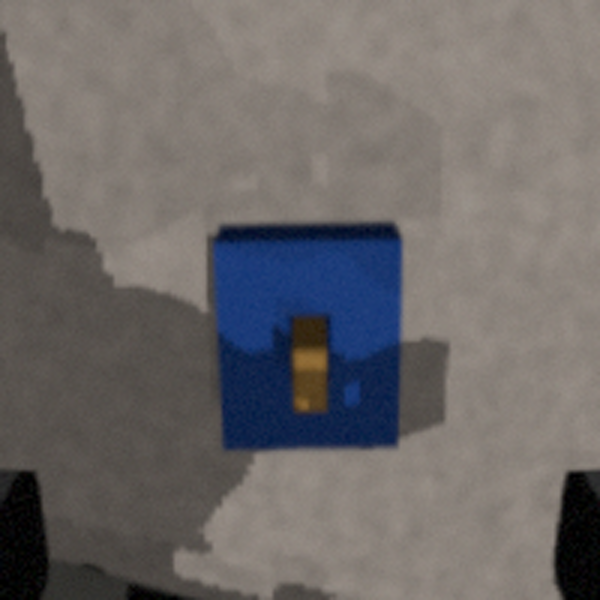

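The crop shows the holder's top face with corners at about (216,240), (400,238), (397,447) and (224,448). The key's top face covers crop columns 291–328 and rows 348–413, which is a full-picture centre of (323,227).

```bash
python3 - <<'E'
from h import *
c,im,s=pickle.load(open('w2.pkl','rb')); c1=pickle.load(open('w1.pkl','rb'))[0]; ct=pickle.load(open('d0.pkl','rb'))['top'][0]
f=lambda x,y:(220+x/3-.33,100+y/3-.33)
B=np.array([plane(c,*f(*q),20,True)[:2] for q in((216,240),(400,238),(397,447),(224,448))]); print(B.round(1),B.mean(0))
for q in((291,348),(328,348),(328,413),(291,413)): print(plane(c,*f(*q),42,True)[:2].round(1))
k=f(309.5,380.5); print(plane(c,*k,42,True)); print(cross(ray(c,*k,True),ray(c1,264,93.5,True)),cross(ray(c,*k,True),ray(ct,342.4,238.2)))
E
```

```text
[[411.6 -28.8]
 [411.2  16.1]
 [467.7  17.2]
 [467.9 -28.5]] [439.60193607  -5.96403529]
[431.6 -10.3]
[431.6  -1.9]
[447.8  -1.8]
[447.7 -10.4]
[439.54847523  -6.12119816  42.        ]
(array([442.55257257,  -8.04817086,  36.9964104 ]), np.float64(4.326772184324082)) (array([441.90999375,  -6.54417697,  36.53033188]), np.float64(0.9701825561767559))
```

```bash
python3 - <<'E'
from h import *
rows((439.6,-6,23),np.pi-.005); print(readout.get_state()['eef_pos'],readout.get_state()['joint_velocities'].round(3))
E
```

```text
shift [5.000e-02 1.830e+00 7.498e+01] rot [-0.0006 -0.0035  0.0041] t 2.125
[439.91437202  -7.78380657  97.98198482] [-0.011 -0.012 -0.013 -0.086  0.002  0.024 -0.012]
```

>>> servo_tool(plan=[[[-2,2.5,15,0,0,0],[-2,2.5,25,0,0,0],[-2,2.5,35,0,0,0],[-2,2.5,35,0,0,0],[-2,2.5,35,0,0,0]]], gripper=0.35, squeeze=30)

```text
time_s: 2.75
eef_pos: [444.0, -4.7, 64.6]
eef_rot: [-0.0, 1.0, -0.0, 0.0]
wrist_force: [0.1, 0.6, 0.8]
width: 0.348
finger_force: 0.0
```

```bash
python3 - <<'E'
from h import *
rows((439.6,-6,23),np.pi-.005); print(readout.get_state()['eef_pos'],readout.get_state()['joint_velocities'].round(3))
E
```

```text
shift [ 4.44 -1.26 41.63] rot [-0.0001  0.0001  0.0052] t 2.75
[444.0392592   -4.73381833  64.63414004] [-0.001 -0.008  0.    -0.001  0.001 -0.001  0.001]
```

```bash
python3 - <<'E'
from h import *
c,im,s=snap('w3'); print(s['eef_pos'])
h=cv2.cvtColor(im,cv2.COLOR_RGB2HSV)
for lo,hi in(((8,90,50),(28,255,255)),((108,120,40),(125,255,255))):
    m=cv2.inRange(h,lo,hi); n,l,st,ce=cv2.connectedComponentsWithStats(m)
    for i in range(1,n):
        if st[i,4]>100 and 250<ce[i][0]<400: print(st[i],ce[i]); x,y,w,hh=st[i,:4]; z=42 if lo[0]<50 else 20; print([plane(c,u,v,z,True)[:2].round(1) for u,v in((x-.5,y+hh-.5),(x+w-.5,y+hh-.5))])
cv2.imwrite('pics/w3c.png',cv2.resize(im[150:350,220:420,::-1],(600,600),interpolation=cv2.INTER_CUBIC))
E
```

```text
[444.0392592   -4.73381833  64.63414004]
[310 211  14  36 424] [316.63443396 230.0495283 ]
[array([446.3, -10.5]), array([446.3,  -2.2])]
[ 280  174   73   86 5200] [317.32480769 213.95173077]
[array([467.5, -32.3]), array([467.4,  18.2])]
```

View pics/w3c.png

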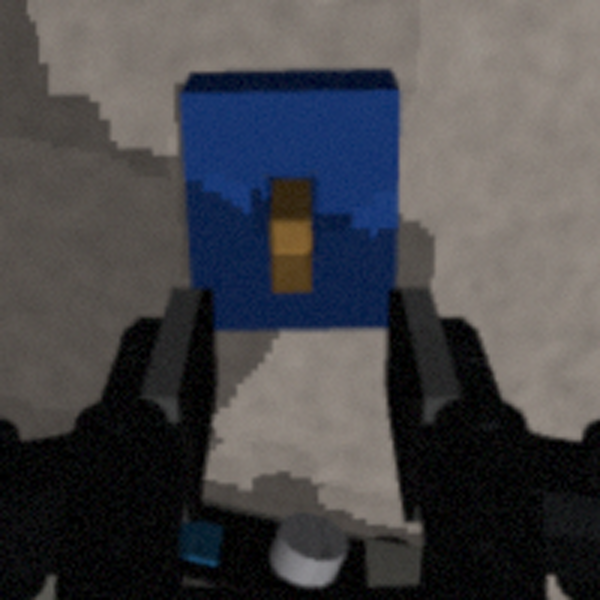

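The key top covers crop columns 270–313 and rows 219–292, and its measured centre is about (439,-6.2), which agrees with the earlier fix. I'll grasp it now.

>>> servo_tool(plan=[[[5,-1.5,10,0,0,0],[5,-1.5,25,0,0,0],[5,-1.5,35,0,0,0],[5,-1.5,41,0,0,0],[5,-1.5,41,0,0,0]]])

```text
time_s: 3.42
eef_pos: [438.5, -6.4, 22.9]
eef_rot: [-0.0, 1.0, -0.0, -0.001]
wrist_force: [-0.2, 0.3, 0.7]
width: 0.35
finger_force: 0.0
```

>>> servo_tool(plan=[[[0,0,0,0,0,0],[0,0,0,0,0,0],[0,0,0,0,0,0],[0,0,0,0,0,0],[0,0,0,0,0,0]]], gripper=0, squeeze=40)

```text
time_s: 4.05
eef_pos: [439.2, -6.2, 23.8]
eef_rot: [-0.0, 1.0, 0.0, 0.0]
wrist_force: [0.3, -0.2, 6.9]
width: 0.084
finger_force: 41.6
```

>>> servo_tool(plan=[[[0,0,-30,0,0,0],[-5,-2,-85,0,0,0],[-40,-10,-130,0,0,0],[-85,-20,-165,0,0,0],[-130,-30,-180,0,0,0]]])

```text
time_s: 4.68
eef_pos: [571.0, -36.1, 205.8]
eef_rot: [-0.001, 1.0, 0.001, 0.002]
wrist_force: [-0.0, 0.2, -0.6]
width: 0.079
finger_force: 40.9
```

>>> servo_tool(plan=[[[-30,-9,0,0,0,0],[-50,-9,0,0,0,0],[-50,-9,0,0,0,0],[-50,-9,0,0,0,0],[-50,-9,0,0,0,0]]])

```text
time_s: 5.3
eef_pos: [618.1, -45.1, 203.6]
eef_rot: [-0.0, 1.0, 0.0, -0.0]
wrist_force: [-0.1, 0.1, -0.8]
width: 0.082
finger_force: 40.9
```

```bash
python3 - <<'E'
from h import *
c,im,s=snap('w4'); print(s['eef_pos'],s['width'],s['finger_force'],s['wrist_force'])
u,v=proj(c,(587,-45,106),True); print(u,v)
E
```

```text
[618.11745717 -45.08280668 203.59871185] 0.08230701281214806 40.8602249622345 [-0.05845442  0.10347785 -0.78955608]
319.32568903169516 165.9597089494737
```

>>> servo_tool(plan=[[[-25,0,20,0,0,0],[-35,0,30,0,0,0],[-35,0,30,0,0,0],[-35,0,30,0,0,0],[-35,0,30,0,0,0]]])

```text
time_s: 5.98
eef_pos: [653.7, -45.3, 174.3]
eef_rot: [0.0, 1.0, 0.0, 0.0]
wrist_force: [-0.2, 0.3, 0.2]
width: 0.078
finger_force: 40.9
```

```bash
python3 - <<'E'
from h import *
c,im,s=snap('w5'); print(s['eef_pos'])
c4,i4,_=pickle.load(open('w4.pkl','rb'))
o=[]
for c,i in((c4,i4),(c,im)):
    u,v=map(int,proj(c,(587,-45,100),True)); y0=max(v-66,0);x0=u-66; print(x0,y0); o.append(cv2.resize(i[y0:y0+133,x0:x0+133,::-1],(399,399),interpolation=cv2.INTER_CUBIC))
o=np.hstack(o); o=cv2.convertScaleAbs(o,alpha=1.5,beta=10); cv2.imwrite('pics/w45.png',o)
E
```

```text
[653.70480554 -45.32874055 174.2951491 ]
253 98
253 56
```

View pics/w45.png

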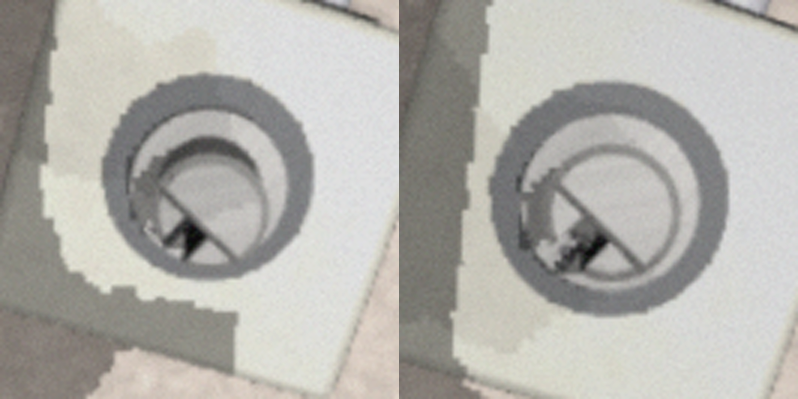

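Both crops show the shoulder ring, centred at about (208,177) on the left and (609,199) on the right. The shaft top has a chord along the inner wall, (163,185)–(240,262) on the left and (553,178)–(645,270) on the right. The dark slot opens to the lower left, i.e. +x, −y.

```bash
python3 - <<'E'
from h import *
from scipy.optimize import least_squares
def circ(P):
    r=least_squares(lambda q:np.hypot(P[:,0]-q[0],P[:,1]-q[1])-q[2],[*P.mean(0),24],loss='soft_l1',f_scale=.5); return r.x.round(2),np.abs(r.fun).mean().round(2)
for tag,x0,y0,ch in(('w4',253,98,((163,185),(240,262))),('w5',253,56,((154,178),(246,270)))):
    c,im,s=pickle.load(open(tag+'.pkl','rb'))
    g=cv2.medianBlur(cv2.cvtColor(im,cv2.COLOR_RGB2GRAY),3)[y0:y0+133,x0:x0+133]
    cv2.imwrite(f'{tag}g.png',g)
    hsv=cv2.cvtColor(cv2.medianBlur(im,3),cv2.COLOR_RGB2HSV)[y0:y0+133,x0:x0+133]
    cc=np.array([208,177])/3 if tag=='w4' else np.array([210,199])/3
    # ring outer edge: radial profiles, strongest dark->bright step
    P=[];Q=[]
    gf=cv2.GaussianBlur(g,(0,0),.8).astype(np.float32)
    for a in np.linspace(0,2*np.pi,120,endpoint=False):
        rr=np.arange(28,46,.25); X=cc[0]+rr*np.cos(a);Y=cc[1]+rr*np.sin(a)
        p=cv2.remap(gf,X[None].astype(np.float32),Y[None].astype(np.float32),1)[0]; d=np.abs(np.gradient(p)); i=d.argmax()
        if d[i]>2: P.append(plane(c,x0+X[i],y0+Y[i],66,True)[:2])
    print(tag,'ring',circ(np.array(P)),len(P))
    A,B=[plane(c,x0+q[0]/3-.33,y0+q[1]/3-.33,106,True)[:2] for q in ch]; d=(B-A)/np.linalg.norm(B-A)
    n=np.array([-d[1],d[0]]); n*=np.sign(n[0]); C=circ(np.array(P))[0][:2]
    print('chord',A.round(1),B.round(1),'normal',np.arctan2(n[1],n[0]).round(3),'dist',((A-C)@n).round(2))
E
python3 - <<'E'
import cv2,numpy as np
a=cv2.imread('w4g.png',0);b=cv2.imread('w5g.png',0)
o=np.hstack([cv2.resize(i[44:100,36:92],(400,400),interpolation=cv2.INTER_CUBIC) for i in(a,b)])
cv2.imwrite('pics/slot.png',cv2.convertScaleAbs(o,alpha=1.4))
E
```

```text
w4 ring (array([586.9 , -42.66,  32.33]), np.float64(0.34)) 120
chord [581.6 -54.7] [602.6 -34.3] normal -0.799 dist 4.96
w5 ring (array([588.64, -42.48,  32.09]), np.float64(0.41)) 120
chord [581.3 -55.5] [602.4 -34.7] normal -0.793 dist 4.14
```

View pics/slot.png

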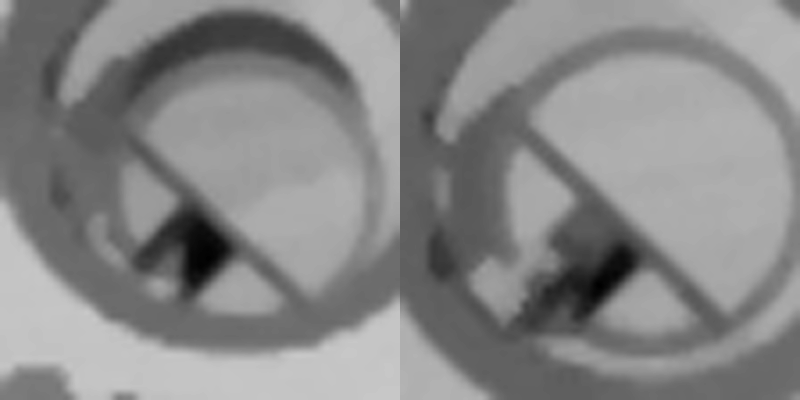

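```bash
python3 - <<'E'
from h import *
from scipy.optimize import least_squares
L=dict(w4=(253,98,0,[(138,122),(240,77),(320,110),(365,190),(350,250),(122,200),(150,245),(240,313)],((130,140),(308,312)),((240,250),(185,305))),
 w5=(253,56,400,[(530,118),(650,53),(730,85),(793,190),(770,280),(735,325),(650,333),(507,200)],((524,125),(730,330)),((655,255),(580,330))))
for t,(x0,y0,ox,pts,ch,wl) in L.items():
    c,im,s=pickle.load(open(t+'.pkl','rb'))
    f=lambda q:plane(c,x0+36+(q[0]-ox)/7.143-.43,y0+44+q[1]/7.143-.43,106,True)[:2]
    P=np.array([f(q) for q in pts]); r=least_squares(lambda q:np.hypot(*(P-q[:2]).T)-q[2],[588,-43,13.5]); print(t,r.x.round(2),r.fun.round(1))
    for q in(ch,wl):
        A,B=f(q[0]),f(q[1]); print(A.round(1),B.round(1),np.arctan2(*(B-A)[::-1]).round(3))
E
```

```text
w4 [589.22 -42.31  13.29] [ 1.  -0.1 -0.6  0.2  0.2  0.3 -1.3  0.4]
[583.1 -54.9] [602.8 -35.1] 0.788
[595.7 -42.7] [602.  -48.9] -0.771
w5 [589.87 -42.23  13.71] [ 0.2  0.3 -0.4 -0.2  0.1  0.9 -0.8 -0. ]
[582.7 -54.2] [602.5 -34.6] 0.781
[595.3 -41.8] [602.5 -49. ] -0.78
```

>>> servo_tool(plan=[[[15,-2,0,0,0,0.16],[30,-4,0,0,0,0.32],[45,-5,10,0,0,0.48],[54.7,-6.5,25,0,0,0.64],[54.7,-6.5,40,0,0,0.785]]])

```text
time_s: 6.65
eef_pos: [598.6, -51.7, 133.7]
eef_rot: [0.385, 0.923, 0.001, 0.0]
wrist_force: [-0.6, -0.1, -0.1]
width: 0.082
finger_force: 40.9
```

```bash
python3 - <<'E'
from h import *
c,im,s=snap('w6'); s=readout.get_state();print(s['eef_pos'],s['q'].round(2),s['joint_velocities'].round(3)); rows((599.05,-51.85,127),2.356)
x,y=map(int,proj(c,(598,-50,108),True));print(x,y)
cv2.imwrite('pics/w6c.png',cv2.convertScaleAbs(cv2.resize(im[y-80:y+80,x-80:x+80,::-1],(560,560),interpolation=cv2.INTER_CUBIC),alpha=1.5))
E
```

```text
[597.86932979 -51.35706087 131.6567685 ] [-0.61  0.38  0.78  1.74 -0.29  1.14  1.03] [ 0.011 -0.003 -0.028 -0.018  0.035  0.042  0.2  ]
shift [-1.19  0.5   4.65] rot [-0.0007 -0.0016 -0.0109] t 6.7
321 238
```

View pics/w6c.png

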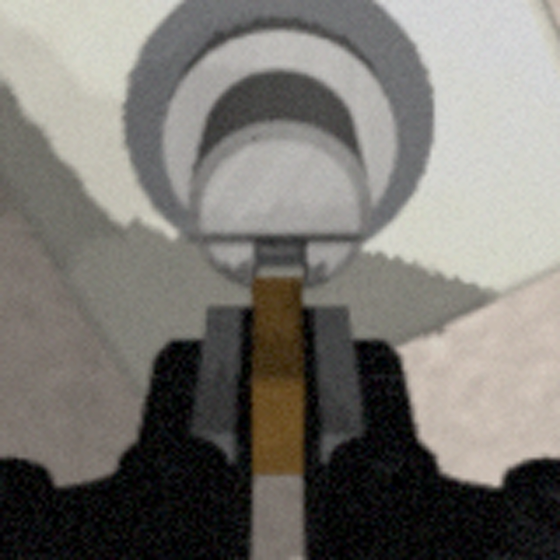

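The crop shows the key (columns 252–303, lower edge at row 278) just in front of the slot (columns about 257–305). The chord is level at row 238, so the yaw is right. I'll check the lateral offset numerically.

```bash
python3 - <<'E'
from h import *
c,im,s=pickle.load(open('w6.pkl','rb')); A=R.from_quat(s['eef_rot']); print(s['eef_pos'],A.as_matrix()[:,0])
f=lambda u,v,z:A.inv().apply(plane(c,241+u/3.5-.36,158+v/3.5-.36,z,True)-s['eef_pos']).round(2)
for n,u,v,z in(('slotL',257,262,106),('slotR',305,262,106),('shaftL',192,200,106),('shaftR',367,200,106),('chordL',195,238,106),('chordR',365,238,106),('keybL',252,278,s['eef_pos'][2]-15.8),('keybR',303,278,s['eef_pos'][2]-15.8)): print(n,f(u,v,z))
rows((599.05,-51.85,127),2.356)
E
```

```text
[598.58096744 -51.72139882 133.73062385] [-7.03733856e-01  7.10463678e-01  1.47570159e-04]
slotL [ 4.76 -3.82 27.73]
slotR [ 4.74  4.44 27.74]
shaftL [ 16.15 -14.69  27.71]
shaftR [16.1  14.81 27.75]
chordL [  9.22 -14.37  27.71]
chordR [ 9.17 14.66 27.75]
keybL [ 7.18 -4.41 15.8 ]
keybR [ 7.17  3.8  15.81]
shift [-1.19  0.5   4.65] rot [-0.0007 -0.0016 -0.0109] t 6.7
```

>>> servo_tool(plan=[[[0,0,0,0,0,0],[0,0,0,0,0,0],[0,0,0,0,0,0],[0,0,0,0,0,0],[0,0,0,0,0,0]]])

```text
time_s: 7.32
eef_pos: [599.2, -51.8, 133.6]
eef_rot: [0.382, 0.924, 0.0, 0.0]
wrist_force: [0.1, -0.3, -0.4]
width: 0.08
finger_force: 40.8
```

```bash
python3 - <<'E'
from h import *
c,im,s=pickle.load(open('w6.pkl','rb')); A=R.from_quat(s['eef_rot']); p=s['eef_pos']+A.apply([-.5,.5,0]); print(p)
rows((p[0],p[1],127),2.356); print(readout.get_state()['eef_pos'])
# fresh look: key vs slot columns
c,im,s=snap('w7'); A=R.from_quat(s['eef_rot'])
h=cv2.cvtColor(im,cv2.COLOR_RGB2HSV); m=cv2.inRange(h,(8,90,40),(28,255,255))
for r in range(228,262,3):
    x=np.flatnonzero(m[r,300:340]); print(r,(x.min()+300,x.max()+300) if len(x) else None, im[r,306:334].mean(1).astype(int) if r<242 else '')
E
```

```text
[599.28806597 -51.72476409 133.73120389]
shift [-0.05  0.1   6.56] rot [0.0001 0.0001 0.001 ] t 7.325
[599.18292286 -51.75647775 133.55523545]
228 None [93 93 94 92 92 92 72 43 42 49 48 52 48 49 43 45 46 48 54 56 44 59 91 91
 93 94 96 97]
231 None [107 108 106 108 104 102  86  47  37  45  45  45  49  46  46  47  46  47
  46  45  41  69  99 102 106 100 106 105]
234 None [85 86 73 66 71 80 61 40 59 66 66 65 67 63 66 63 64 68 69 67 52 48 68 82
 71 64 65 81]
237 (np.int64(314), np.int64(323)) [52 55 57 61 62 62 55 52 49 55 54 53 55 56 53 53 54 48 50 53 43 47 62 62
 55 60 58 59]
240 (np.int64(313), np.int64(326)) [78 82 81 76 68 63 50 39 36 40 44 40 37 38 35 35 41 30 29 30 35 42 58 67
 75 74 74 82]
243 (np.int64(313), np.int64(326)) 
246 (np.int64(315), np.int64(325)) 
249 (np.int64(314), np.int64(325)) 
252 (np.int64(314), np.int64(324)) 
255 (np.int64(315), np.int64(324)) 
258 (np.int64(314), np.int64(326)) 
261 (np.int64(314), np.int64(326))
```

>>> servo_tool(plan=[[[0,0.1,7,0,0,0],[0,0.1,12,0,0,0],[0,0.1,16,0,0,0],[0,0.1,19,0,0,0],[0,0.1,22,0,0,0]]])

```text
time_s: 8.0
eef_pos: [599.2, -51.6, 111.2]
eef_rot: [0.382, 0.924, -0.0, -0.0]
wrist_force: [-0.7, -0.6, -0.4]
width: 0.083
finger_force: 40.8
```

>>> servo_tool(plan=[[[0,0,1,0,0,0],[0,0,1,0,0,0],[0,0,1,0,0,0],[0,0,1,0,0,0],[0,0,1,0,0,0]]])

```text
time_s: 8.62
eef_pos: [599.2, -51.6, 110.5]
eef_rot: [0.382, 0.924, 0.0, 0.0]
wrist_force: [0.6, -0.1, -0.3]
width: 0.08
finger_force: 40.8
```

```bash
python3 - <<'E'
from h import *
s=readout.get_state(); print(s['eef_pos'],s['wrist_force'],s['torque']); c,im,s=snap('w8')
h=cv2.cvtColor(im,cv2.COLOR_RGB2HSV); m=cv2.inRange(h,(8,90,40),(28,255,255))
p=cv2.findNonZero(m); print([(r,np.flatnonzero(m[r,290:350])[[0,-1]]+290) for r in range(225,275,4) if m[r,290:350].any()])
E
```

```text
[599.24801412 -51.61447135 110.52773593] [ 0.58628483 -0.06076539 -0.27344954] [-0.00271803 -0.01426591 -0.03765899]
[(245, array([314, 325])), (249, array([314, 326])), (253, array([314, 325])), (257, array([315, 325])), (261, array([315, 325])), (265, array([314, 326])), (269, array([313, 327])), (273, array([313, 327]))]
```

>>> servo_tool(plan=[[[0,0,0,0,0,0],[0,0,0,0,0,0],[0,0,0,0,0,0],[0,0,0,0,0,0],[0,0,0,0,0,0]]], gripper=0.4)

```text
time_s: 9.3
eef_pos: [599.2, -51.6, 110.5]
eef_rot: [0.382, 0.924, -0.0, -0.0]
wrist_force: [-0.1, -0.0, -0.8]
width: 0.399
finger_force: 0.0
```

>>> servo_tool(plan=[[[0,0,-20,0,0,0],[0,0,-60,0,0,0],[-20,0,-80,0,0,0],[-40,0,-80,0,0,0],[-40,0,-80,0,0,0]]])

```text
time_s: 9.93
eef_pos: [628.1, -81.2, 191.9]
eef_rot: [0.383, 0.924, -0.0, 0.001]
wrist_force: [0.3, 0.7, 0.2]
width: 0.398
finger_force: 0.0
```

>>> servo_tool(plan=[[[0,0,0,0,0,0],[0,0,0,0,0,0],[0,0,0,0,0,0],[0,0,0,0,0,0],[0,0,0,0,0,0]]])

```text
time_s: 10.55
eef_pos: [627.4, -79.8, 190.4]
eef_rot: [0.382, 0.924, -0.0, -0.0]
wrist_force: [-0.4, 0.7, 0.6]
width: 0.402
finger_force: 0.0
```

```bash
python3 - <<'E'
from h import *
c,im,s=snap('w9'); print(s['eef_pos'])
h=cv2.cvtColor(im,cv2.COLOR_RGB2HSV); m=cv2.inRange(h,(8,90,40),(28,255,255))
n,l,st,ce=cv2.connectedComponentsWithStats(m)
for i in range(1,n):
    if st[i,4]>25: print(st[i],ce[i].round(1), cv2.minAreaRect(cv2.findNonZero((l==i).astype(np.uint8))))
e=np.array([.7071,-.7071,0]);t=np.array([.7071,.7071,0]);ax=np.array([589.4,-42.3,0])
for z in (66,100): print('pred key top/bottom',z,[np.round(proj(c,ax+e*r+t*w+[0,0,z],True),1) for r in(5.25,20.75) for w in(-4,4)])
E
```

```text
[627.44590921 -79.75445705 190.43659219]
[ 548   22   40   54 1379] [565.6  47.3] ((566.2059326171875, 47.67646408081055), (54.55800247192383, 35.251197814941406), 77.47119140625)
[315 147  11  20 215] [319.9 156.5] ((320.0, 156.5), (19.0, 10.0), 90.0)
[  0 254  10  45 257] [  3.2 274.7] ((4.5, 276.0), (44.0, 9.0), 90.0)
pred key top/bottom 66 [array([315. , 140.8]), array([324.2, 140.8]), array([315.1, 158.4]), array([324.2, 158.4])]
pred key top/bottom 100 [array([314.4, 146.1]), array([324.9, 146.1]), array([314.4, 166. ]), array([324.9, 166. ])]
```

The key's top now shows at rows 147–166, columns 315–325, which matches the prediction for z=100, so it is seated. Next is the rotor.

>>> servo_tool(plan=[[[50,31,-6,0,0,0],[100,62,-12,0,0,0],[150,92,-18,0,0,0],[200,123,-24,0,0,0],[249,154,-30,0,0,0]]], gripper=0.82)

```text
time_s: 11.22
eef_pos: [559.5, 206.9, 220.9]
eef_rot: [0.382, 0.924, 0.0, 0.0]
wrist_force: [0.5, -0.2, -0.6]
width: 0.819
finger_force: 0.0
```

>>> servo_tool(plan=[[[0,0,0,0,0,0],[0,0,0,0,0,0],[0,0,0,0,0,0],[0,0,0,0,0,0],[0,0,0,0,0,0]]])

```text
time_s: 11.85
eef_pos: [560.4, 204.3, 220.4]
eef_rot: [0.383, 0.924, -0.0, -0.0]
wrist_force: [0.2, 0.7, -1.4]
width: 0.824
finger_force: 0.0
```

```bash
python3 - <<'E'
from h import *
c,im,s=snap('w10'); print(s['eef_pos'])
c9,i9,_=pickle.load(open('w9.pkl','rb')); print('key',plane(c9,319.9,156.6,100,True))
x,y=map(int,proj(c,(535,230,48),True)); print(x,y)
h=cv2.cvtColor(im,cv2.COLOR_RGB2HSV)
for nm,lo,hi in(('red',(0,110,60),(8,255,255)),('red2',(170,110,60),(180,255,255)),('blue',(108,120,40),(125,255,255)),('teal',(80,70,30),(98,255,255))):
    n,l,st,ce=cv2.connectedComponentsWithStats(cv2.inRange(h,lo,hi))
    for i in range(1,n):
        if st[i,4]>6 and np.hypot(*(ce[i]-[x,y]))<130: print(nm,st[i],ce[i].round(1),plane(c,*ce[i],dict(red=48,red2=48,blue=32,teal=12)[nm],True)[:2].round(1))
cv2.imwrite('pics/w10c.png',cv2.convertScaleAbs(cv2.resize(im[y-110:y+110,x-130:x+130,::-1],(780,660)[0:2] if 0 else (700,592),interpolation=cv2.INTER_CUBIC),alpha=1.4))
E
```

```text
[560.38339039 204.30815288 220.43612785]
key [599.00278336 -51.62460766 100.        ]
320 146
red [220  65   3  10  20] [221.1  69.2] [403.4 217.7]
red [333 164   6  14  39] [335.7 171. ] [564.3 223.5]
blue [247  50   7   7  41] [250.  53.] [410.4 249.5]
blue [230  74   8   7  42] [233.6  76.7] [415.1 218.8]
blue [327  77  12  11 100] [332.9  81.9] [496.5 287.5]
blue [204  80   8   7  40] [207.   83.2] [396.6 193.7]
blue [284  89  11  12 100] [289.1  94.6] [473.4 245.5]
blue [366  99  12  11 100] [371.9 103.8] [542.  300.9]
blue [264 129  11  11 100] [268.8 133.8] [486.9 199.9]
blue [378 141  12  12 105] [383.3 146.4] [584.3 278. ]
blue [277 169  11  12 100] [282.  174.9] [528.6 176.9]
blue [356 178  11  12 101] [361.  183.2] [597.3 232. ]
blue [315 189  11  12  97] [320.1 194.8] [574.6 190.2]
teal [  262    73   129   127 11013] [325.7 135.7] [533.8 240.1]
```

View pics/w10c.png

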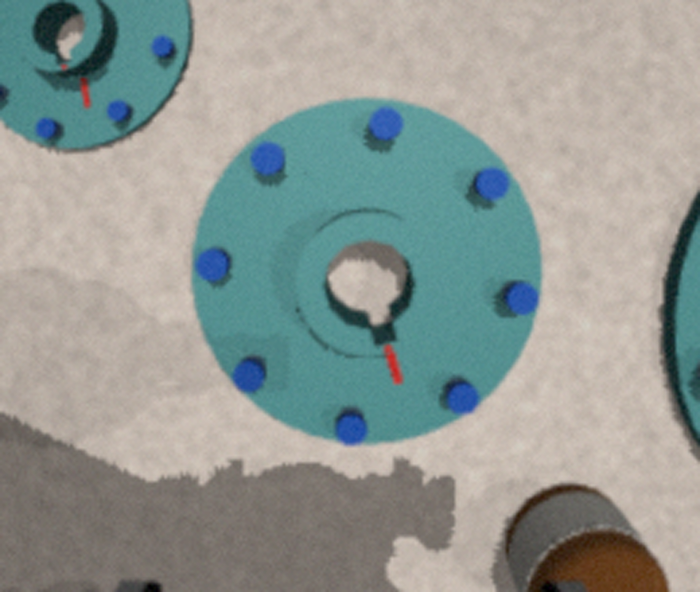

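The crop shows the mid rotor: 8 blue tubes, the bore at about (368,283), and the keyway notch at (383,330) with the red mark running (388,345)–(400,383), midway between two tubes. I'll fit the centre and angle from the tubes.

```bash
cat >> h.py <<'E'
from scipy.optimize import least_squares
def tubes(c,im,ctr,z,fixr=None,k0=-.5,amin=30):
    """rotor centre, keyway angle from the blue tube tops at height z (tube i at key+22.5deg+45i)"""
    n,l,st,ce=cv2.connectedComponentsWithStats(cv2.inRange(cv2.cvtColor(im,cv2.COLOR_RGB2HSV),(108,120,40),(125,255,255)))
    P=np.array([plane(c,*ce[i],z,True)[:2] for i in range(1,n) if st[i,4]>amin]); r=np.hypot(*(P-ctr).T); P=P[(r>50)&(r<76)]
    def f(q):
        d=P-q[:2]; a=np.arctan2(d[:,1],d[:,0])-q[3]-np.pi/8; da=(a+np.pi/8)%(np.pi/4)-np.pi/8
        return np.r_[np.hypot(*d.T)-q[2],63*da]
    r=least_squares(f,[*ctr,63,k0]); return r.x.round(3),np.abs(r.fun).max().round(2),len(P)
E
python3 - <<'E'
from h import *
c,im,s=pickle.load(open('w10.pkl','rb'))
for z in(30,31,32): print(tubes(c,im,(535.4,239),z))
c1,i1,_=pickle.load(open('w1.pkl','rb')); print(tubes(c1,i1,(535.4,236),32,amin=15))
ct,it=pickle.load(open('d0.pkl','rb'))['top']; print('top',plane(ct,256.8,206.9,14))
print('red',[plane(c,335.7,171,z,True)[:2].round(1) for z in(12,48)])
rows((535.4,238.9,120),2.356)
E
```

```text
(array([ 5.35633e+02,  2.38740e+02,  6.27330e+01, -5.01000e-01]), np.float64(0.24), 8)
(array([ 5.35537e+02,  2.38805e+02,  6.25450e+01, -5.01000e-01]), np.float64(0.23), 8)
(array([ 5.35441e+02,  2.38870e+02,  6.23570e+01, -5.01000e-01]), np.float64(0.23), 8)
(array([ 5.36628e+02,  2.31989e+02,  6.26210e+01, -4.88000e-01]), np.float64(0.97), 8)
top [534.55870533 236.15123787  14.        ]
red [array([571.3, 219.3]), array([564.3, 223.5])]
shift [ 41.92   6.66 100.45] rot [-0.     -0.     -0.0001] t 11.9
```

>>> servo_tool(plan=[[[15,2.5,30,0,0,0],[30,5,70,0,0,0],[42,6.7,100,0,0,0],[42,6.7,100,0,0,0],[42,6.7,100,0,0,0]]])

```text
time_s: 12.52
eef_pos: [536.3, 239.0, 121.8]
eef_rot: [0.383, 0.924, 0.0, 0.001]
wrist_force: [-0.1, -0.9, 0.7]
width: 0.82
finger_force: 0.0
```

>>> servo_tool(plan=[[[0,0,0,0,0,0],[0,0,0,0,0,0],[0,0,0,0,0,0],[0,0,0,0,0,0],[0,0,0,0,0,0]]])

```text
time_s: 13.15
eef_pos: [535.2, 239.5, 120.5]
eef_rot: [0.382, 0.924, -0.0, -0.0]
wrist_force: [0.1, -0.2, -0.1]
width: 0.821
finger_force: 0.0
```

```bash
python3 - <<'E'
from h import *
c,im,s=snap('w11'); print(s['eef_pos'])
for z in(30,32): print(tubes(c,im,(535.4,238.9),z))
n,l,st,ce=cv2.connectedComponentsWithStats(cv2.inRange(cv2.cvtColor(im,cv2.COLOR_RGB2HSV),(0,110,50),(8,255,255)))
for i in range(1,n):
    if st[i,4]>8: print(st[i],ce[i])
c10,_,_=pickle.load(open('w10.pkl','rb'));
rows((535.4,238.9,15),2.356)
E
```

```text
[535.1831967  239.49363038 120.46222047]
(array([ 5.35470e+02,  2.38719e+02,  6.28650e+01, -5.01000e-01]), np.float64(0.14), 8)
(array([ 5.34980e+02,  2.39206e+02,  6.23270e+01, -5.01000e-01]), np.float64(0.14), 8)
[ 0 32  6 20 71] [ 2.01408451 39.71830986]
[178 102   5  14  36] [180.36111111 108.41666667]
[558 149   8  27  98] [561.57142857 161.69387755]
[589 192   3   4   9] [590.33333333 193.66666667]
[328 244   4   4   9] [329.         245.77777778]
[333 247   4   4  13] [334.30769231 248.46153846]
shift [ -0.59  -0.25 105.45] rot [-0.0001 -0.      0.0008] t 13.2
```

>>> servo_tool(plan=[[[-0.5,-0.3,30,0,0,0],[-0.5,-0.3,65,0,0,0],[-0.5,-0.3,90,0,0,0],[-0.5,-0.3,104,0,0,0],[-0.5,-0.3,104,0,0,0]]])

```text
time_s: 13.82
eef_pos: [535.0, 238.7, 15.9]
eef_rot: [0.382, 0.924, -0.001, -0.0]
wrist_force: [-0.4, -0.3, 0.6]
width: 0.821
finger_force: 0.0
```

>>> servo_tool(plan=[[[0,0,0,0,0,0],[0,0,0,0,0,0],[0,0,0,0,0,0],[0,0,0,0,0,0],[0,0,0,0,0,0]]], gripper=0, squeeze=70)

```text
time_s: 14.45
eef_pos: [536.3, 239.2, 17.8]
eef_rot: [0.382, 0.924, 0.001, 0.001]
wrist_force: [-0.9, -0.7, 7.1]
width: 0.634
finger_force: 74.8
```

>>> servo_tool(plan=[[[0,0,-10,0,0,0],[0,0,-35,0,0,0],[0,0,-75,0,0,0],[0,0,-115,0,0,0],[0,0,-130,0,0,0]]])

```text
time_s: 15.08
eef_pos: [536.3, 239.3, 149.1]
eef_rot: [0.382, 0.924, 0.002, 0.001]
wrist_force: [-0.2, 0.1, -3.4]
width: 0.634
finger_force: 74.7
```

>>> servo_tool(plan=[[[0,0,0,0,0,0],[0,0,0,0,0,0],[0,0,0,0,0,0],[0,0,0,0,0,0],[0,0,0,0,0,0]]])

```text
time_s: 15.7
eef_pos: [535.2, 238.8, 146.1]
eef_rot: [0.382, 0.924, -0.0, -0.0]
wrist_force: [0.1, 0.6, -2.9]
width: 0.637
finger_force: 74.6
```

```bash
python3 - <<'E'
from h import *
c,im,s=snap('w12'); print(s['eef_pos'],s['wrist_force'],s['width'])
A=R.from_quat(s['eef_rot']); yaw=np.arctan2(*A.as_matrix()[[1,0],0])
for z0 in(30,32):
    z=s['eef_pos'][2]-17.3+z0; r=tubes(c,im,s['eef_pos'][:2],z); print(r,'tool-frame centre',A.inv().apply([r[0][0]-s['eef_pos'][0],r[0][1]-s['eef_pos'][1],0]).round(2),'key-yaw',r[0][3]-yaw)
E
```

```text
[535.22201451 238.81807286 146.07391743] [ 0.07797403  0.5622575  -2.87558868] 0.6374191326813181
(array([ 5.34567e+02,  2.38876e+02,  6.25860e+01, -5.01000e-01]), np.float64(0.15), 5) tool-frame centre [ 0.5  -0.42  0.  ] key-yaw -2.857697155738022
(array([ 5.33706e+02,  2.39737e+02,  6.16260e+01, -5.01000e-01]), np.float64(0.14), 5) tool-frame centre [ 1.72 -0.42  0.  ] key-yaw -2.857697155738022
```

>>> servo_tool(plan=[[[-30,-20,0,0,0,0],[-80,-54,0,0,0,0],[-130,-88,0,0,0,0],[-180,-122,0,0,0,0],[-225,-152,0,0,0,0]]])

```text
time_s: 16.38
eef_pos: [587.3, -29.9, 146.7]
eef_rot: [0.383, 0.924, 0.0, 0.0]
wrist_force: [0.7, 0.2, -2.6]
width: 0.636
finger_force: 74.5
```

>>> servo_tool(plan=[[[-12,-8,0,0,0,0.1],[-12,-8,0,0,0,0.2],[-12,-8,0,0,0,0.284],[-12,-8,0,0,0,0.284],[-12,-8,0,0,0,0.284]]])

```text
time_s: 17.0
eef_pos: [590.0, -41.7, 146.5]
eef_rot: [0.508, 0.861, -0.0, 0.0]
wrist_force: [-0.5, 0.7, -3.0]
width: 0.631
finger_force: 74.5
```

>>> servo_tool(plan=[[[0,0,5,0,0,0],[0,0,10,0,0,0],[0,0,13,0,0,0],[0,0,13,0,0,0],[0,0,13,0,0,0]]])

```text
time_s: 17.62
eef_pos: [590.0, -41.9, 133.5]
eef_rot: [0.509, 0.861, -0.0, 0.0]
wrist_force: [0.3, -0.6, -3.1]
width: 0.632
finger_force: 74.5
```

```bash
python3 - <<'E'
from h import *
c,im,s=snap('w13'); print(s['eef_pos'],s['wrist_force'],s['q'].round(2))
A=R.from_quat(s['eef_rot']); yaw=np.arctan2(*A.as_matrix()[[1,0],0]);print(yaw)
z=s['eef_pos'][2]-17.3+29.2; r=tubes(c,im,s['eef_pos'][:2],z,k0=-.78); print(r,'tool-frame centre',A.inv().apply([r[0][0]-s['eef_pos'][0],r[0][1]-s['eef_pos'][1],0]).round(2),'key',r[0][3])
rows((589.5,-42,s['eef_pos'][2]),yaw+(-.785-r[0][3]))
cv2.imwrite('pics/w13c.png',cv2.resize(im[130:290,220:420,::-1],(700,560),interpolation=cv2.INTER_CUBIC))
E
```

```text
[590.02134378 -41.85962174 133.53780398] [ 0.33540956 -0.56301026 -3.14110537] [-0.69  0.38  0.85  1.77 -0.31  1.14  0.76]
2.07276344615369
(array([589.495, -42.192,  62.972,  -0.784]), np.float64(0.17), 5) tool-frame centre [-0.04 -0.62 -0.  ] key -0.784
shift [ 0.11 -0.54  0.06] rot [0.0002 0.0001 0.001 ] t 17.675
```

>>> servo_tool(plan=[[[0.1,-0.5,3,0,0,0],[0.1,-0.5,6,0,0,0],[0.1,-0.5,9,0,0,0],[0.1,-0.5,11,0,0,0],[0.1,-0.5,13,0,0,0]]])

```text
time_s: 18.3
eef_pos: [589.5, -41.9, 120.3]
eef_rot: [0.509, 0.861, -0.0, 0.0]
wrist_force: [-0.0, 0.4, -2.4]
width: 0.632
finger_force: 74.5
```

```bash
python3 - <<'E'
from h import *
s=readout.get_state(); print(s['eef_pos'],s['wrist_force'],s['torque']); rows((589.5,-42,s['eef_pos'][2]),2.0717)
E
```

```text
[589.47714681 -41.90172845 120.29847639] [-0.03838729  0.38999196 -2.36450634] [-0.0195142  -0.04147182 -0.0259301 ]
shift [-0.1  -0.03  0.  ] rot [-0.0001  0.      0.0011] t 18.3
```

>>> servo_tool(plan=[[[0,0,1,0,0,0],[0,0,2,0,0,0],[0,0,3,0,0,0],[0,0,4,0,0,0],[0,0,5,0,0,0]]])

```text
time_s: 18.92
eef_pos: [589.5, -41.9, 115.4]
eef_rot: [0.509, 0.861, 0.0, 0.0]
wrist_force: [-0.3, 0.0, -3.1]
width: 0.634
finger_force: 74.6
```

```bash
python3 - <<'E'
from h import *
s=readout.get_state(); print(s['eef_pos'],s['wrist_force'],s['torque']); rows((589.5,-42,s['eef_pos'][2]),2.0717)
E
```

```text
[589.47402643 -41.92270903 115.40564882] [-2.64190111e-01  2.27741418e-03 -3.12013493e+00] [-0.01418538  0.04381277  0.04183055]
shift [-0.08 -0.01 -0.  ] rot [0.    0.    0.001] t 18.925
```

>>> servo_tool(plan=[[[0,0,1,0,0,0],[0,0,2,0,0,0],[0,0,3,0,0,0],[0,0,4,0,0,0],[0,0,5,0,0,0]]])

```text
time_s: 19.55
eef_pos: [589.4, -41.9, 110.4]
eef_rot: [0.509, 0.861, -0.0, -0.0]
wrist_force: [0.3, 0.2, -1.7]
width: 0.636
finger_force: 74.6
```

>>> servo_tool(plan=[[[0,0,2,0,0,0],[0,0,4,0,0,0],[0,0,6,0,0,0],[0,0,8,0,0,0],[0,0,9,0,0,0]]])

```text
time_s: 20.18
eef_pos: [589.4, -41.9, 101.3]
eef_rot: [0.509, 0.861, -0.0, -0.0]
wrist_force: [0.1, 0.2, -2.3]
width: 0.634
finger_force: 74.6
```

```bash
python3 - <<'E'
from h import *
s=readout.get_state(); print(s['eef_pos'],s['wrist_force'],s['torque']); rows((589.5,-42,s['eef_pos'][2]),2.0717)
E
```

```text
[589.38387153 -41.93360152 101.28908045] [ 0.08964477  0.21016492 -2.33620925] [ 0.01177133  0.00643277 -0.05449734]
shift [-0.11  0.07 -0.  ] rot [-0.0002 -0.0001  0.001 ] t 20.175
```

>>> servo_tool(plan=[[[0,0,3,0,0,0],[0,0,6,0,0,0],[0,0,9,0,0,0],[0,0,12,0,0,0],[0,0,14,0,0,0]]])

```text
time_s: 20.8
eef_pos: [589.4, -42.0, 87.2]
eef_rot: [0.509, 0.861, -0.0, -0.0]
wrist_force: [0.0, -0.3, -3.7]
width: 0.636
finger_force: 74.6
```

>>> servo_tool(plan=[[[0,0,1,0,0,0],[0,0,2,0,0,0],[0,0,3,0,0,0],[0,0,3,0,0,0],[0,0,3,0,0,0]]])

```text
time_s: 21.42
eef_pos: [589.5, -41.9, 84.5]
eef_rot: [0.509, 0.861, 0.0, 0.0]
wrist_force: [-0.3, 0.4, -2.7]
width: 0.635
finger_force: 74.6
```

>>> servo_tool(plan=[[[0,0,0.5,0,0,0],[0,0,1,0,0,0],[0,0,1.5,0,0,0],[0,0,1.5,0,0,0],[0,0,1.5,0,0,0]]])

```text
time_s: 22.05
eef_pos: [589.6, -41.9, 83.3]
eef_rot: [0.509, 0.861, 0.0, 0.0]
wrist_force: [-3.2, 0.4, 4.7]
width: 0.635
finger_force: 75.1
```

>>> servo_tool(plan=[[[0,0,0.5,0,0,0],[0,0,1,0,0,0],[0,0,1,0,0,0],[0,0,1,0,0,0],[0,0,1,0,0,0]]])

```text
time_s: 22.68
eef_pos: [589.6, -42.0, 82.5]
eef_rot: [0.509, 0.861, 0.0, 0.0]
wrist_force: [-3.9, 0.4, 6.4]
width: 0.64
finger_force: 75.3
```

>>> servo_tool(plan=[[[0,0,0.5,0,0,0],[0,0,1,0,0,0],[0,0,1.4,0,0,0],[0,0,1.4,0,0,0],[0,0,1.4,0,0,0]]])

```text
time_s: 23.3
eef_pos: [589.6, -42.0, 81.3]
eef_rot: [0.509, 0.861, 0.0, 0.0]
wrist_force: [-4.2, 0.5, 9.4]
width: 0.637
finger_force: 75.6
```

```bash
python3 - <<'E'
from h import *
s=readout.get_state(); print(s['eef_pos'],s['wrist_force'],s['torque'])
E
```

```text
[589.62223738 -41.96252255  81.27671822] [-4.2134709   0.52022594  9.39367403] [ 0.12682542  1.03103297 -0.00439475]
```

>>> servo_tool(plan=[[[0,0,0.5,0,0,0],[0,0,1,0,0,0],[0,0,1,0,0,0],[0,0,1,0,0,0],[0,0,1,0,0,0]]])

```text
time_s: 23.92
eef_pos: [589.6, -42.0, 80.4]
eef_rot: [0.509, 0.861, 0.0, -0.0]
wrist_force: [-4.2, 0.6, 10.6]
width: 0.634
finger_force: 75.8
```

>>> servo_tool(plan=[[[0,0,0.3,0,0,0],[0,0,0.3,0,0,0],[0,0,0.3,0,0,0],[0,0,0.3,0,0,0],[0,0,0.3,0,0,0]]])

```text
time_s: 24.55
eef_pos: [589.6, -42.0, 80.2]
eef_rot: [0.509, 0.861, 0.0, 0.0]
wrist_force: [-4.8, 1.0, 11.6]
width: 0.632
finger_force: 75.8
```

>>> servo_tool(plan=[[[0,0,-1,0,0,0],[0,0,-2,0,0,0],[0,0,-3,0,0,0],[0,0,-3.5,0,0,0],[0,0,-3.5,0,0,0]]])

```text
time_s: 25.18
eef_pos: [589.6, -42.0, 83.2]
eef_rot: [0.509, 0.861, 0.0, 0.0]
wrist_force: [-3.2, 0.3, 4.5]
width: 0.635
finger_force: 75.7
```

>>> servo_tool(plan=[[[0,0,0,0,0,0],[0,0,0,0,0,0],[0,0,0,0,0,0],[0,0,0,0,0,0],[0,0,0,0,0,0]]], gripper=0.82)

```text
time_s: 25.8
eef_pos: [589.5, -41.9, 82.7]
eef_rot: [0.509, 0.861, -0.0, 0.0]
wrist_force: [0.2, -0.0, -0.4]
width: 0.816
finger_force: 0.0
```

>>> servo_tool(plan=[[[0,0,-5,0,0,0],[0,0,-20,0,0,0],[0,0,-50,0,0,0],[0,0,-90,0,0,0],[0,0,-120,0,0,0]]])

```text
time_s: 26.42
eef_pos: [589.9, -42.3, 205.6]
eef_rot: [0.51, 0.86, 0.001, 0.001]
wrist_force: [1.1, -0.5, 0.8]
width: 0.819
finger_force: 0.0
```

>>> servo_tool(plan=[[[-30,0,0,0,0,0],[-40,0,0,0,0,0],[-40,0,0,0,0,0],[-40,0,0,0,0,0],[-40,0,0,0,0,0]]])

```text
time_s: 27.05
eef_pos: [608.4, -76.1, 202.5]
eef_rot: [0.509, 0.861, -0.0, -0.0]
wrist_force: [-0.3, 0.8, 0.0]
width: 0.821
finger_force: 0.0
```

```bash
python3 - <<'E'
from h import *
c,im,s=snap('w14'); print(s['eef_pos'],s['wrist_force'])
for z in(94,95.5,98): print(z,tubes(c,im,(589.5,-42),z,k0=-.78))
# where the red marks and the key show up
h=cv2.cvtColor(im,cv2.COLOR_RGB2HSV)
for nm,lo,hi in(('brass',(9,90,40),(28,255,255)),('red',(0,110,50),(8,255,255))):
    n,l,st,ce=cv2.connectedComponentsWithStats(cv2.inRange(h,lo,hi))
    for i in range(1,n):
        p=plane(c,*ce[i],100,True)[:2]
        if st[i,4]>8 and np.hypot(*(p-[589.5,-42]))<70: print(nm,st[i],ce[i].round(1),p.round(1))
e=np.array([.7071,-.7071,0])
for r,z in((13,100),(13,106),(16,114),(30,114)): print(r,z,np.round(proj(c,np.array([589.5,-42,z])+e*r,True),1))
E
```

```text
[608.43099438 -76.09765675 202.53132685] [-0.26656922  0.82822539  0.01552816]
94 (array([589.174, -42.499,  63.333,  -0.785]), np.float64(0.16), 8)
95.5 (array([589.056, -42.285,  62.956,  -0.785]), np.float64(0.16), 8)
98 (array([588.86 , -41.929,  62.327,  -0.785]), np.float64(0.16), 8)
brass [318 162  14  20 183] [324.5 171.1] [598.8 -51.8]
red [328 189   9  14  58] [332.4 195.7] [614.7 -66.8]
13 100 [324.7 170.4]
13 106 [324.8 172. ]
16 114 [326.1 177.9]
30 114 [331.  194.7]
```

```bash
python3 -c "
from plant import finish_job
print(finish_job())"
```

```text
the job is handed in; nothing more can be done
None
```

The rotor is home on the shoulder with its keyway on the seated key. It was pressed down about 4 mm (peak about 11.6 N), released, and the job was handed in at about 27 s.

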